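# Charge the earbuds case from the back of the tray

## Robot

A 6-joint arm with a two-finger parallel gripper is mounted at the origin on the work surface. World frame = base frame: x ahead of the robot, y to its left, z up, the work surface at z = 0. Lengths are in mm, angles in degrees, forces in N, time in s.
With the tool pointing down it reaches from about 400 to 925 mm from the base axis. Payload 12.5 kg.
Tool frame: the origin (TCP) lies midway between the tips of the shut fingers; the grasp point (between the pads) lies 19 mm behind it; y points along the fingers, z is the direction in which the jaws open and shut, and the axes are right-handed (so a half turn about y gives the same grasp; the last joint's range is limited). The gripper opens to 95 mm and grips with 3 to 60 N. Pads are 20 mm wide; open, the fingers measure 119 mm over their backs; the gripper's body (75 mm by 180 mm) begins 59 mm behind the grasp point.
Start: joints at [-72.17, 28.126, 89.318, -0, 62.55, -6.05], TCP at [253.047, -571.502, 214.661] pointing down, gripper open.
Joint ranges: [-177.58, 177.58], [-47.91, 125.51], [2.72, 160], [-65.01, 245.01], [3.68, 167.84], [-153.87, 153.87]. Speed limits (degrees/s): [127.2, 127.2, 159.86, 180, 180, 180].

## Interface

Orientations are given as [roll, pitch, yaw] about the fixed x, y, z axes, in that order (R = Rz(yaw) Ry(pitch) Rx(roll)).
In Python, from plant import arm gives the robot as it stands.
- The arm moves only by the tool step_arm, never from a script. Its argument "steps" is a list of rows, each a list of 7 numbers: the shift along the tool's x, y, z in mm, then the turn, a rotation vector about the tool's x, y, z in degrees, then the closure in counts, from 0 (fully open) to 255 (shut). A call has 1 to 8 rows; each row shifts and turns the commanded pose from where the row before left it, along the tool's axes as they then stand; what a row does not reach is not made up. A row lasts 1/8 s, in which the tool goes at most 62.5 mm and 10.7 degrees, less where a joint would pass 70% of its speed; a pose out of reach is approached as far as the arm can. A call is refused whole if a number of a shift passes 62.5 or a number of a turn 10.7, either way. A call with a gripper value outside its range is refused whole. The fingers move at their own pace and stop on an object; "force" is the grip in N (left out, the last holds). Time passes only in rows, so rows that do not move let the fingers close. It gives the time, the measured TCP pose, the force and the opening at its end, in the units of the state.
- arm.state(): the state, without advancing time (a new reading comes with each control period).
- arm.read_camera(name): name is "side" or "top"; returns the picture (384x512x3 uint8, blue, green, red); there is no depth.
- arm.camera_params(name): a dict with "fx", "fy", "cx", "cy" (pixels), "k1" (the pictures are not rectified: a ray, as slopes to the right and down, at radius r is drawn at 1 + k1 r^2 times it, then the intrinsics apply), "rvec" (rotation vector, rad) and "tvec" (3), from world to camera coordinates, as OpenCV has them. Camera axes: x right, y down, z forward; pixel columns grow to the right and rows downward; lengths in mm; the calibration is good to about 2 mm. A picture is of the moment at which its call begins. camera_params takes no time and is no camera call.
- arm.finish_job(): hands the job in, once; it reports no verdict.
The state is a dict: "clock": time; "joint_pos": joint angles; "joint_velocities": joint speeds; "joint_torque": joint torques, N m; "ee_pos": TCP position; "ee_rot": TCP orientation; "wrist_force": force on the tool from outside, world axes, zero at the start; "torque": the same for the moment, N m; "gripper_width": finger opening in mm.
Only numpy, scipy, OpenCV 4.12 (cv2) and the standard library are available. Lean on these libraries where they do the work, as an engineer would, in place of code of your own. Each camera call takes 0.05 s, during which the arm holds its last target.

## Task

The oblong earbuds case at the back of the walnut tray needs charging, but three things stand around it. First set the glass votive cup, the round earbuds case and the little wooden box aside, upright, on the cork mat, leaving the oblong case where it is; then, with all three on the mat, lay the oblong case flat on the middle of the round charging pad; and only then put each of the three back upright on the very inlay of the tray it came from. Do not tip any of the three over, and do not push the acrylic box about.

Things in the scene. Friction and masses are not known exactly. Their poses are not given: they have to be found in the camera images.
- long_case: The wanted oblong earbuds case, mid-grey hard silicone with a dark seam, lying flat: stadium outline 44 mm along its x by 66 mm along its y, 30 mm high, about 60 g. Origin: centre of its underside, z up. Starts on the tray floor at the back, about 45 mm along tray +x from the tray's origin, y about along the tray's y.
- votive: Amber glass votive cup, open at the top: outside diameter 54 mm at the foot, 58 mm at the rim, 60 mm high, wall 4 mm, about 150 g. Origin: centre of its underside, z up. Starts on one of the three tray inlays.
- round_case: Round white hard earbuds case, a puck of 56 mm diameter and 32 mm high, about 50 g. Origin: centre of its underside, z up. Starts on one of the three tray inlays.
- tip_box: Small closed wooden box for spare ear tips, 50 x 50 mm (sides along its x and y) and 44 mm high with a dark groove at 32 to 34 mm height, about 70 g. Origin: centre of its underside, z up; its sides start within about 7 degrees of the tray's. Starts on one of the three tray inlays.
- tray: Fixed walnut tray. +x to its back (away from the robot), origin at bench level. Floor top at z 8 mm, x -90..110, y -130..130 mm; 12 mm rims at front and sides; back upstand 40 mm high, inner face at x 100 mm. Three pale flush round inlays, 70 mm across, at (x, y) = (30, 78), (30, -78), (-28, 0) mm, one thing on each, within 5 mm of centre; which on which varies.
- mat: Fixed cork mat, the side area: 250 mm along its x, 140 mm along its y, 4 mm thick. Origin: centre of its underside. Lies left or right of the tray, its x roughly away from the robot.
- pad: Fixed round charging pad, black with an aluminium band: 100 mm diameter, 10 mm high, flat on top. Origin: centre of its underside. Lies on the other side of the tray from the mat.
- acrylic_box: Bystander: clear acrylic box with its hinged lid shut, 100 mm in x, 150 mm in y, 75 mm high, loose, beyond the tray. Origin: centre of its underside. Leave it alone.
Things that resemble listed ones, but are neither listed nor needed, are in the scene too. Leave any grey or turquoise look-alike of the votive alone.

How it is judged:
By the outcome, as a careful person would: the job done as asked, in the order asked, and still so for the second after the job is handed in, with the robot touching nothing.
It also fails if it takes over 144 s, if anything falls off the work surface, if the arm or the gripper's body presses on something with over 40 N, if the wrist force passes 120 N, or if a joint passes its speed limit or range.

## Working session

There is one attempt and no reset: what is moved stays moved. The work goes in short steps, Python scripts to look and compute and a tool call to move; the robot and the scene stay as the last step left them, time stands still between calls to the robot, and variables do not carry over. Pictures are saved under pics/ and viewed, and the job is handed in when it is done.

Besides the shell and the picture viewer there is one more tool, called after ">>>" as name(argument=value, ...), one argument or row to a line, values as JSON. step_arm: Moves the arm, as the interface text tells. Its arguments: {"type":"object","properties":{"steps":{"type":"array"},"force":{"type":"number"}},"required":["steps"]}

```bash
ls; mkdir -p pics; python3 - <<'E'
from plant import arm
import cv2
print(arm.state())
for n in("top","side"):
    print(n,arm.camera_params(n)); cv2.imwrite(f"pics/{n}0.png",arm.read_camera(n))
E
```

```text
pics
{'clock': 0.0, 'joint_pos': array([-7.21699458e+01,  2.81638175e+01,  8.93490750e+01,  2.04813717e-03,
        6.25501450e+01, -6.05102825e+00]), 'joint_velocities': array([-0.0289903 ,  0.06283074,  0.11055775, -0.03853423,  0.00930022,
       -0.07445503]), 'joint_torque': array([ 3.04905610e-03, -6.12648225e+01, -2.58179837e+01,  6.93524955e-02,
        4.82367596e-02, -1.13574099e-04]), 'ee_pos': array([ 252.97432126, -571.25439001,  214.07164341]), 'ee_rot': array([-9.00624948e+01,  8.45142541e-03, -1.56119867e+02]), 'wrist_force': array([0.3061431 , 0.55722934, 0.00420598]), 'torque': array([-0.0143845 ,  0.0435002 , -0.06877568]), 'gripper_width': 95.06800612313444}
top {'fx': 418.5134395243273, 'fy': 418.5134395243273, 'cx': 257.95427266645595, 'cy': 193.30734333875526, 'k1': -0.06088002699546026, 'rvec': array([ 2.17247901, -2.19692522,  0.07594992]), 'tvec': array([ 16.6050199 , 594.73538232, 981.40145609])}
side {'fx': 458.4979164715959, 'fy': 458.4979164715959, 'cx': 255.0377567140187, 'cy': 191.2436245344109, 'k1': 0.00677558550079533, 'rvec': array([ 0.4776101 , -2.59354366,  1.36432242]), 'tvec': array([543.9137663 , 152.02734605, 982.21005192])}
```

```bash
python3 - <<'E'
import cv2
for n in("top","side"):
    cv2.imwrite(f"pics/{n}0b.png",cv2.resize(cv2.imread(f"pics/{n}0.png"),(800,600),interpolation=cv2.INTER_CUBIC))
E
```

```text
(no output)
```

View pics/top0b.png

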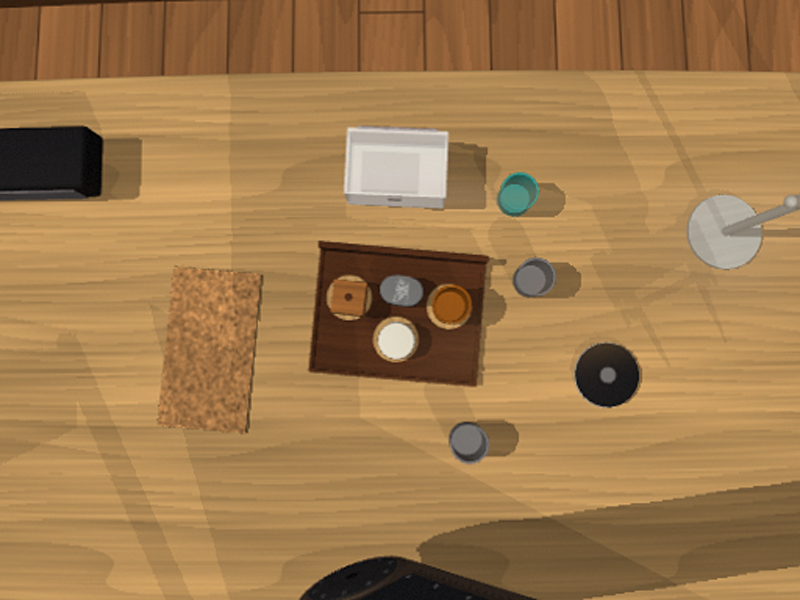

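View pics/side0b.png

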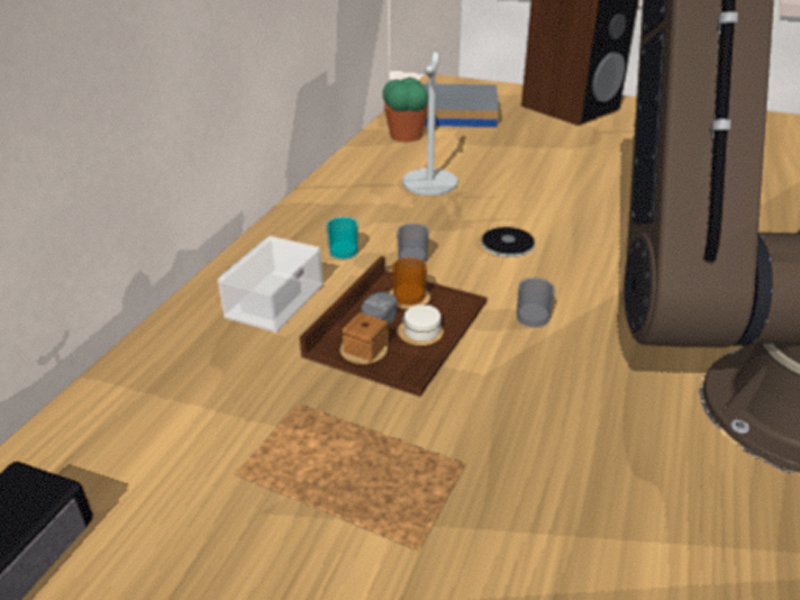

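The top view shows the mat on the left at (210,350)/800 and the pad on the right at (608,375). In the tray are the wooden box (348,297), the oblong case (401,290), the amber votive (450,306) and the round case (396,340). The look-alikes are turquoise (518,194), grey (534,277) and grey (469,441). Only the one at (450,306) is amber and on an inlay, so it is the votive. I'll enlarge the crops to confirm.

```bash
python3 - <<'E'
import cv2
a=cv2.imread("pics/top0.png")
def crop(n,im,x,y,w,h,s):
    c=cv2.resize(im[y:y+h,x:x+w],None,fx=s,fy=s,interpolation=cv2.INTER_CUBIC)
    for i in range(0,w,10):
        cv2.putText(c,str(x+i),(i*s,8),0,.3,(255,255,255),1); cv2.line(c,(i*s,10),(i*s,14),(255,255,255),1)
    for i in range(0,h,10):
        cv2.putText(c,str(y+i),(0,i*s+4),0,.3,(255,255,255),1)
    cv2.imwrite(n,c)
crop("pics/t1.png",a,193,150,130,100,6)
crop("pics/t2.png",a,95,162,80,120,5)
crop("pics/t3.png",a,360,210,60,60,8)
crop("pics/s1.png",cv2.imread("pics/side0.png"),190,140,130,115,6 if 115*6<=600 else 5)
E
```

```text
(no output)
```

View pics/t1.png

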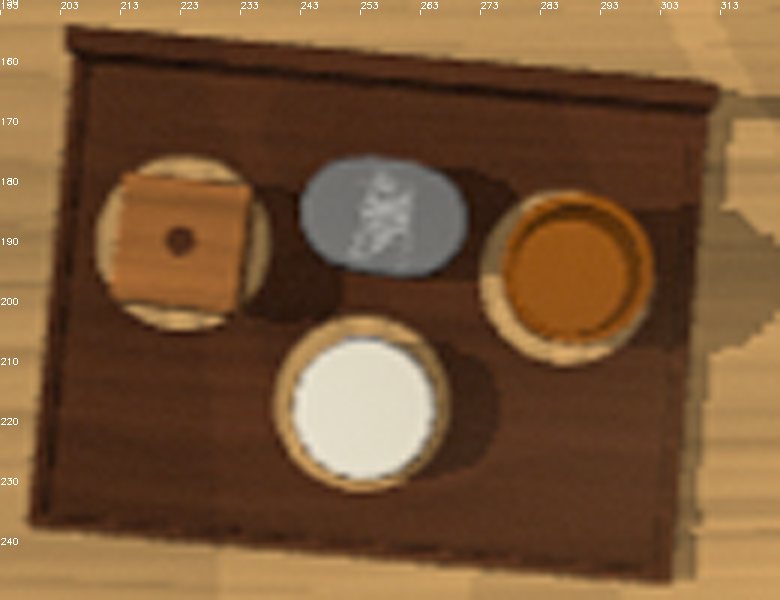

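View pics/t2.png

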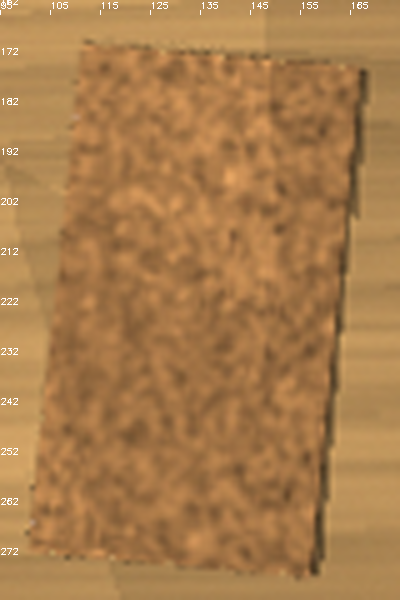

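View pics/t3.png

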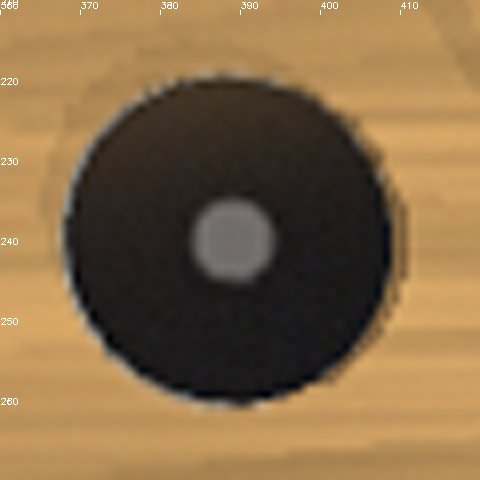

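View pics/s1.png

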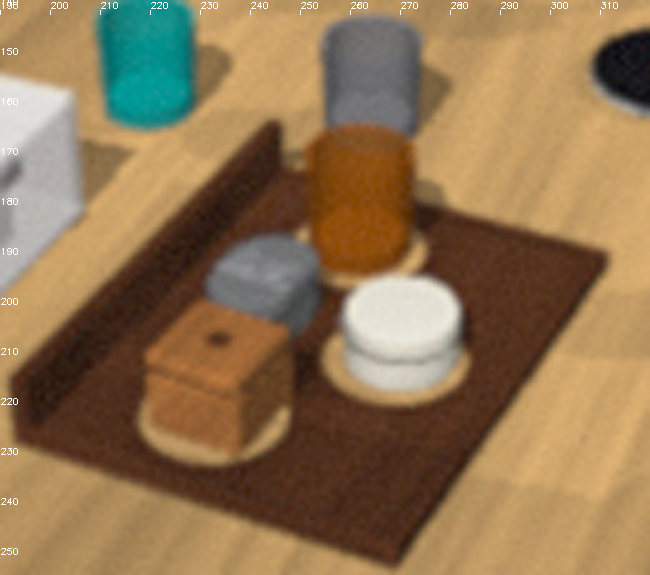

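Crops confirm it: the amber cup is the only one on an inlay. The oblong grey case is behind, and the others are the box and the white puck. Next I'll compute positions.

```bash
cat > h.py <<'E'
import numpy as np, cv2
from scipy.spatial.transform import Rotation as R
from scipy.optimize import least_squares
P=None
def params():
    from plant import arm
    return {n:arm.camera_params(n) for n in("top","side")}
def ray(p,u,v):
    x,y=(u-p["cx"])/p["fx"],(v-p["cy"])/p["fy"]
    K=np.eye(3);d=np.array([p["k1"],0,0,0.])
    x,y=cv2.undistortPoints(np.array([[[x,y]]]),K,d)[0,0]
    Rm=R.from_rotvec(p["rvec"]).as_matrix()
    return -Rm.T@p["tvec"],Rm.T@np.array([x,y,1])
def at(p,u,v,z):
    o,d=ray(p,u,v);return (o+d*(z-o[2])/d[2])[:2]
def proj(p,X):
    K=np.array([[p["fx"],0,p["cx"]],[0,p["fy"],p["cy"]],[0,0,1]])
    return cv2.projectPoints(np.asarray(X,float).reshape(-1,3),p["rvec"],p["tvec"],K,np.array([p["k1"],0,0,0.]))[0][:,0]
def cr(c,x,y,s): return (c[0]+.5)/s-.5+x,(c[1]+.5)/s-.5+y
E
python3 - <<'E'
from h import *
P=params();t=P["top"];s=P["side"]
np.set_printoptions(precision=1,suppress=True)
w={}
for n,c,z in [("inL",(183,242.5),8),("inR",(567,278),8),("inF",(362,404),8),("box",(181,242),52),("vot",(578,268),68),("rnd",(363.5,408),40),("long",(383,216),33)]:
    w[n]=at(t,*cr(c,193,150,6),z);print(n,w[n])
b=[at(t,*cr(c,193,150,6),52) for c in [(126,174),(250,184),(237,312),(110,300)]];print("boxcorners",b)
for i in range(4):
    d=b[(i+1)%4]-b[i];print(np.hypot(*d),np.degrees(np.arctan2(d[1],d[0])))
d=w["inL"]-w["inR"];print("d",np.hypot(*d),"yaw",np.degrees(np.arctan2(d[1],d[0]))-90)
# tray fit
m=np.array([[30,78],[30,-78],[-28,0]]);wv=np.array([w["inL"],w["inR"],w["inF"]])
f=lambda q:((m@np.array([[np.cos(q[2]),-np.sin(q[2])],[np.sin(q[2]),np.cos(q[2])]]).T+q[:2])-wv).ravel()
r=least_squares(f,[600,0,0]);print("tray",r.x,np.degrees(r.x[2]),r.fun)
print("mat",[at(t,*cr(c,95,162,5),4) for c in [(82,42),(365,68),(313,575),(28,553)]])
print("pad disc",at(t,*cr((233,240),360,210,8),10), "outline",at(t,*cr((229,240),360,210,8),10))
# side checks
print("rnd side",at(s,*cr((402,302),190,140,5),40),"vot side rim",at(s,*cr((360,147),190,140,5),68),"inF side",at(s,*cr((395,358),190,140,5),8))
print("others",[at(t,u*.64,v*.64,60) for u,v in[(518,190),(534,275),(468,440)]])
print("acr",[at(t,u*.64,v*.64,75) for u,v in[(347,127),(448,130),(446,200),(345,198)]])
E
```

```text
inL [604.8  94.6]
inR [588.7 -60.6]
inF [538.7  22.8]
box [601.5  91.6]
vot [588.6 -60.8]
rnd [536.7  21.8]
long [612.4  13.4]
boxcorners [array([628.2, 112.9]), array([623.8,  64.7]), array([574.1,  70.1]), array([579.3, 119.3])]
48.34559413564245 -95.29357672429258
49.935342667815675 173.81684618720382
49.404278557141815 83.97167797359654
49.329746238487914 -7.419454612567255
d 156.0498516777111 yaw -5.939649235131057
tray [566.8  20.   -0.1] -5.9037701952436645 [-0.2 -0.1 -0.1 -0.   0.2  0.1]
mat [array([657.8, 371.8]), array([643.1, 231. ]), array([397. , 255.8]), array([408.1, 395.8])]
pad disc [ 480.  -304.9] outline [ 480.  -303.7]
rnd side [536.9  17.9] vot side rim [589.5 -65.6] inF side [538.8  21.1]
others [array([ 758.3, -164. ]), array([ 630.1, -184.4]), array([389.7, -82.4])]
acr [array([852.7,  90.3]), array([846.3, -59.7]), array([740.6, -54.9]), array([745.3,  93.5])]
```

The tray fits to 0.2 mm: origin (566.8, 20.0), yaw −5.9°. The mat is centred near (526, 314) with yaw −5.8°, and the pad is at (480, −304). I'll add a "go" helper that gives tool-frame shifts, then turn the tool for the round case.

```bash
cat >> h.py <<'E'
def go(x,y,z,yaw):
    from plant import arm
    s=arm.state();T=R.from_euler("xyz",s["ee_rot"],degrees=True)
    G=R.from_euler("xyz",[-90,0,yaw],degrees=True)
    rv=(T.inv()*G).as_rotvec(degrees=True)
    d=np.array([x,y,z])-s["ee_pos"]
    print("clk %.2f"%s["clock"],"pos",s["ee_pos"].round(1),"rot",s["ee_rot"].round(1),"w %.1f"%s["gripper_width"],"F",s["wrist_force"].round(1))
    print("turn",rv.round(2),"shift now-frame",T.inv().apply(d).round(1),"goal-frame",G.inv().apply(d).round(1))
def tray(x,y): 
    c,s=np.cos(np.radians(-5.9)),np.sin(np.radians(-5.9));return 566.8+c*x-s*y,20+s*x+c*y
def mat(x,y):
    c,s=np.cos(np.radians(-5.8)),np.sin(np.radians(-5.8));return 526.5+c*x-s*y,313.6+s*x+c*y
E
python3 -c "
from h import *
go(536.8,20.5,150,174.1)
for a in(-88,0,88):print(mat(a,0))"
```

```text
clk 0.10 pos [ 253.  -571.3  214.1] rot [ -90.1    0.  -156.1] w 95.2 F [0.7 0.7 0.5]
turn [5.000e-02 2.978e+01 1.000e-02] shift now-frame [-499.1   64.6 -426.2] goal-frame [-221.5   64.1 -617.9]
(np.float64(438.95049762306667), np.float64(322.4929541520993))
(np.float64(526.5), np.float64(313.6))
(np.float64(614.0495023769333), np.float64(304.70704584790076))
```

>>> step_arm(
  steps=[
    [0, 0, 0, 0, 10, 0, 0],
    [0, 0, 0, 0, 10, 0, 0],
    [0, 0, 0, 0, 9.8, 0, 0],
    [0, 0, 0, 0, 0, 0, 0],
  ],
  force=15,
)

```text
clock: 0.6
ee_pos: [253.0, -571.4, 214.4]
ee_rot: [-90.0, -0.0, 174.1]
wrist_force: [0.5, -0.1, -0.0]
gripper_width: 95.1
```

>>> step_arm(
  steps=[
    [-17, 0, -47, 0, 0, 0, 0],
    [-17, 0, -47, 0, 0, 0, 0],
    [-17, 0, -47, 0, 0, 0, 0],
    [-17, 0, -47, 0, 0, 0, 0],
    [-17, 0, -47, 0, 0, 0, 0],
    [-17, 0, -47, 0, 0, 0, 0],
    [-17, 0, -47, 0, 0, 0, 0],
    [-17, 0, -47, 0, 0, 0, 0],
  ],
)

```text
clock: 1.6
ee_pos: [427.6, -210.0, 214.7]
ee_rot: [-90.0, 0.0, 174.3]
wrist_force: [0.5, 0.0, -0.7]
gripper_width: 94.9
```

>>> step_arm(
  steps=[
    [-17, 10, -47, 0, 0, 0, 0],
    [-17, 10, -47, 0, 0, 0, 0],
    [-17, 10, -47, 0, 0, 0, 0],
    [-17, 15, -47, 0, 0, 0, 0],
    [-17, 20, -47, 0, 0, 0, 0],
    [0, 0, 0, 0, 0, 0, 0],
  ],
)

```text
clock: 2.35
ee_pos: [536.0, 16.0, 148.1]
ee_rot: [-90.0, -0.1, 174.5]
wrist_force: [-0.1, -1.0, 0.2]
gripper_width: 95.4
```

```bash
python3 -c "
from h import *
go(536.8,20.5,12,174.1)
from plant import arm
P=params();t=arm.read_camera('top');s=arm.read_camera('side')
cv2.imwrite('pics/a.png',np.hstack([cv2.resize(t[120:260,180:320],None,fx=2.8,fy=2.8),cv2.resize(s[90:230,190:330],None,fx=2.8,fy=2.8)]))"
```

```text
clk 2.35 pos [536.   16.  148.1] rot [-9.000e+01 -1.000e-01  1.745e+02] w 95.4 F [-0.1 -1.   0.2]
turn [0.   0.44 0.13] shift now-frame [ -0.7 136.1  -4.5] goal-frame [ -0.3 136.1  -4.6]
```

View pics/a.png

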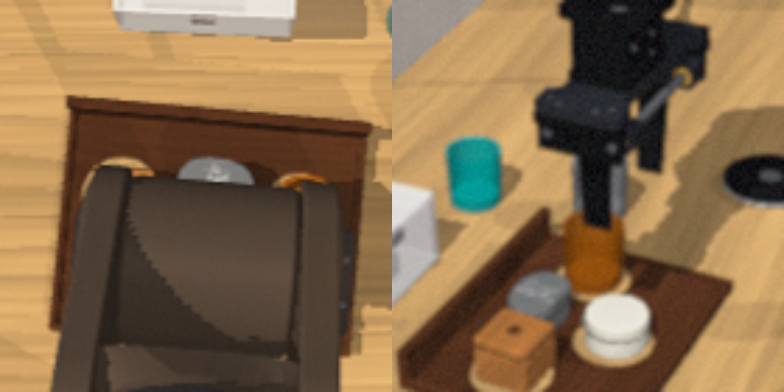

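The side view shows the gripper at 148 mm over the tray, fingers clear on both sides of the round case at (617,325). Descending.

>>> step_arm(
  steps=[
    [0, 35, -4.5, 0, 0.4, 0, 0],
    [0, 35, 0, 0, 0, 0, 0],
    [0, 30, 0, 0, 0, 0, 0],
    [0, 20, 0, 0, 0, 0, 0],
    [0, 11, 0, 0, 0, 0, 0],
    [0, 5, 0, 0, 0, 0, 0],
    [0, 0, 0, 0, 0, 0, 0],
  ],
)

```text
clock: 3.32
ee_pos: [536.6, 17.6, 14.1]
ee_rot: [-90.0, 0.0, 173.7]
wrist_force: [0.3, 0.4, -0.2]
gripper_width: 95.3
```

>>> step_arm(
  steps=[
    [0, 0, 0, 0, 0, 0, 255],
    [0, 0, 0, 0, 0, 0, 255],
    [0, 0, 0, 0, 0, 0, 255],
    [0, 0, 0, 0, 0, 0, 255],
    [0, 0, 0, 0, 0, 0, 255],
    [0, 0, 0, 0, 0, 0, 255],
    [0, 0, 0, 0, 0, 0, 255],
    [0, 0, 0, 0, 0, 0, 255],
  ],
)

```text
clock: 4.32
ee_pos: [536.4, 18.0, 13.7]
ee_rot: [-90.0, 0.0, 173.7]
wrist_force: [0.2, 1.8, 3.8]
gripper_width: 55.8
```

>>> step_arm(
  steps=[
    [0, -10, 0, 0, 0, 0, 255],
    [0, -30, 0, 0, 0, 0, 255],
    [0, -40, 0, 0, 0, 0, 255],
    [0, -20, 0, 0, 0, 0, 255],
    [0, 0, 0, 0, 0, 0, 255],
  ],
)

```text
clock: 4.95
ee_pos: [536.9, 17.8, 115.2]
ee_rot: [-90.0, 0.2, 173.7]
wrist_force: [0.6, 0.6, -0.2]
gripper_width: 55.4
```

```bash
python3 -c "
from h import *
go(439,322.5,10.5,174)"
```

```text
clk 4.95 pos [536.9  17.8 115.2] rot [-90.    0.2 173.7] w 55.4 F [ 0.6  0.6 -0.2]
turn [-0.01 -0.32 -0.17] shift now-frame [ 131.1  104.2 -292.1] goal-frame [ 129.2  104.7 -292.8]
```

>>> step_arm(
  steps=[
    [8, 0, -18, 0, 0, 0, 255],
    [18, 0, -40, 0, 0, 0, 255],
    [20, 0, -45, 0, 0, 0, 255],
    [20, 0, -45, 0, 0, 0, 255],
    [20, 0, -45, 0, 0, 0, 255],
    [20, 0, -45, 0, 0, 0, 255],
    [16, 0, -36, 0, 0, 0, 255],
    [8, 0, -18, 0, 0, 0, 255],
  ],
)

```text
clock: 5.95
ee_pos: [437.4, 324.3, 112.5]
ee_rot: [-89.9, -0.1, 173.8]
wrist_force: [0.1, -0.3, -1.0]
gripper_width: 55.9
```

```bash
python3 -c "
from h import *
go(439,322.5,10.5,174)"
```

```text
clk 5.95 pos [437.4 324.3 112.5] rot [-8.990e+01 -1.000e-01  1.738e+02] w 55.9 F [ 0.1 -0.3 -1. ]
turn [-0.07 -0.19  0.1 ] shift now-frame [ -1.9 102.    1.5] goal-frame [ -1.8 102.    1.6]
```

>>> step_arm(
  steps=[
    [0, 15, 0, 0, 0, 0, 255],
    [0, 30, 0, 0, 0, 0, 255],
    [0, 30, 0, 0, 0, 0, 255],
    [0, 15, 0, 0, 0, 0, 255],
    [0, 7, 0, 0, 0, 0, 255],
    [0, 3, 0, 0, 0, 0, 255],
    [0, 1, 0, 0, 0, 0, 255],
    [0, 0, 0, 0, 0, 0, 255],
  ],
)

```text
clock: 6.95
ee_pos: [439.5, 322.6, 13.1]
ee_rot: [-90.0, 0.0, 173.7]
wrist_force: [0.6, 0.4, 0.1]
gripper_width: 55.4
```

>>> step_arm(
  steps=[
    [0, 1.5, 0, 0, 0, 0, 255],
    [0, 1, 0, 0, 0, 0, 255],
    [0, 0.5, 0, 0, 0, 0, 255],
    [0, 0, 0, 0, 0, 0, 255],
  ],
)

```text
clock: 7.45
ee_pos: [439.2, 322.5, 9.7]
ee_rot: [-90.0, 0.0, 173.7]
wrist_force: [-1.4, -0.3, 2.4]
gripper_width: 55.6
```

>>> step_arm(
  steps=[
    [0, 0, 0, 0, 0, 0, 0],
    [0, 0, 0, 0, 0, 0, 0],
    [0, 0, 0, 0, 0, 0, 0],
    [0, 0, 0, 0, 0, 0, 0],
    [0, -20, 0, 0, 0, 0, 0],
    [0, -40, 0, 0, 0, 0, 0],
    [0, -60, 0, 0, 0, 0, 0],
    [0, -20, 0, 0, 0, 0, 0],
  ],
)

```text
clock: 8.45
ee_pos: [440.1, 323.0, 152.9]
ee_rot: [-90.1, 0.2, 173.7]
wrist_force: [0.1, -0.9, 0.3]
gripper_width: 95.4
```

```bash
python3 -c "
from h import *
go(589,-62,33,-95.9)
go(589,-62,33,84.1)"
```

```text
clk 8.45 pos [440.1 323.  152.9] rot [-90.1   0.2 173.7] w 95.4 F [ 0.1 -0.9  0.3]
turn [-5.000e-02 -9.041e+01 -2.800e-01] shift now-frame [-189.9  119.7  366.6] goal-frame [367.6 119.9 187.7]
clk 8.45 pos [440.1 323.  152.9] rot [-90.1   0.2 173.7] w 95.4 F [ 0.1 -0.9  0.3]
turn [ 2.800e-01  8.959e+01 -5.000e-02] shift now-frame [-189.9  119.7  366.6] goal-frame [-367.6  119.9 -187.7]
```

>>> step_arm(
  steps=[
    [0, 0, 0, 0, -10, 0, 0],
    [0, 0, 0, 0, -10, 0, 0],
    [0, 0, 0, 0, -10, 0, 0],
    [0, 0, 0, 0, -10, 0, 0],
    [0, 0, 0, 0, -10, 0, 0],
    [0, 0, 0, 0, -10, 0, 0],
    [0, 0, 0, 0, -10, 0, 0],
    [0, 0, 0, 0, -10, 0, 0],
  ],
)

```text
clock: 9.45
ee_pos: [439.2, 322.4, 149.6]
ee_rot: [-90.0, -0.0, -106.0]
wrist_force: [-0.4, -0.2, 0.1]
gripper_width: 94.8
```

>>> step_arm(
  steps=[
    [0, 0, 0, 0, -10.4, 0, 0],
    [45, 0, 23, 0, 0, 0, 0],
    [45, 0, 23, 0, 0, 0, 0],
    [45, 0, 23, 0, 0, 0, 0],
    [45, 0, 23, 0, 0, 0, 0],
    [45, 0, 23, 0, 0, 0, 0],
    [45, 0, 23, 0, 0, 0, 0],
    [45, 0, 23, 0, 0, 0, 0],
  ],
)

```text
clock: 10.45
ee_pos: [567.3, -9.1, 149.7]
ee_rot: [-90.0, -0.0, -95.9]
wrist_force: [0.8, 1.3, -0.0]
gripper_width: 95.3
```

>>> step_arm(
  steps=[
    [40, 0, 20, 0, 0, 0, 0],
    [12, 0, 7, 0, 0, 0, 0],
    [0, 0, 0, 0, 0, 0, 0],
  ],
)

```text
clock: 10.82
ee_pos: [588.3, -62.2, 149.4]
ee_rot: [-90.0, 0.0, -96.0]
wrist_force: [-1.3, 0.9, -0.2]
gripper_width: 95.2
```

```bash
python3 -c "
from h import *
go(589,-62,33,-95.9)
from plant import arm
t=arm.read_camera('top');s=arm.read_camera('side')
cv2.imwrite('pics/b.png',np.hstack([cv2.resize(t[120:260,180:320],None,fx=2.8,fy=2.8),cv2.resize(s[80:220,190:330],None,fx=2.8,fy=2.8)]))
cv2.imwrite('pics/b2.png',cv2.resize(t[150:300,80:280],None,fx=3,fy=3))"
```

```text
clk 10.82 pos [588.3 -62.2 149.4] rot [-90.   0. -96.] w 95.2 F [-1.3  0.9 -0.2]
turn [ 0.02 -0.08 -0.  ] shift now-frame [ -0.2 116.4   0.7] goal-frame [ -0.2 116.4   0.7]
```

View pics/b.png

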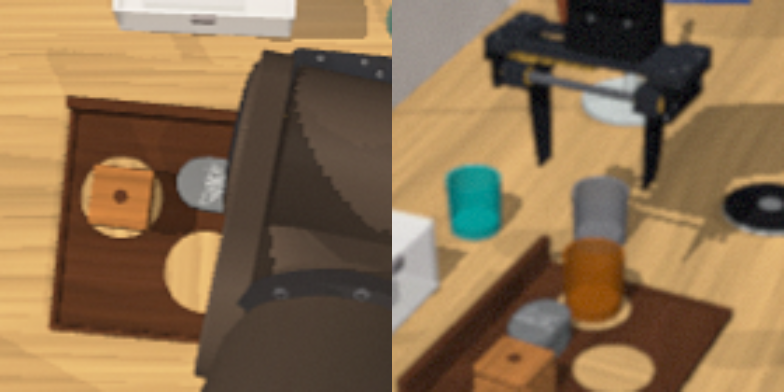

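View pics/b2.png

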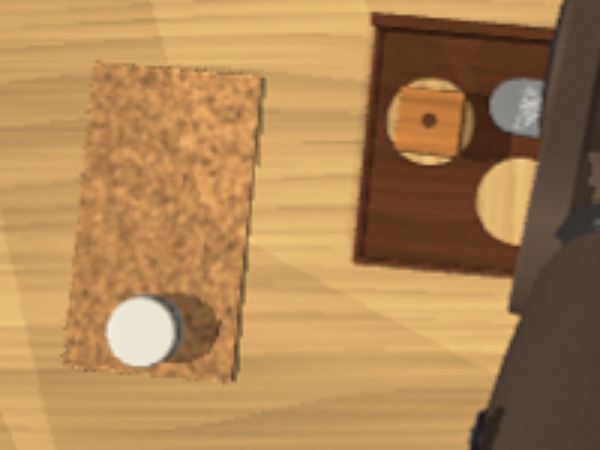

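The round case stands on the mat at crop (143,331) and its inlay is bare. The fingers straddle the amber votive. Descending.

>>> step_arm(
  steps=[
    [0, 30, 0.7, 0, 0, 0, 0],
    [0, 40, 0, 0, 0, 0, 0],
    [0, 30, 0, 0, 0, 0, 0],
    [0, 17, 0, 0, 0, 0, 0],
    [0, 5, 0, 0, 0, 0, 0],
    [0, 0, 0, 0, 0, 0, 0],
  ],
)

```text
clock: 11.68
ee_pos: [589.4, -61.8, 28.2]
ee_rot: [-90.0, -0.0, -95.9]
wrist_force: [0.5, 0.1, 0.0]
gripper_width: 95.2
```

>>> step_arm(
  steps=[
    [0, 0, 0, 0, 0, 0, 255],
    [0, 0, 0, 0, 0, 0, 255],
    [0, 0, 0, 0, 0, 0, 255],
    [0, 0, 0, 0, 0, 0, 255],
    [0, 0, 0, 0, 0, 0, 255],
    [0, 0, 0, 0, 0, 0, 255],
    [0, 0, 0, 0, 0, 0, 255],
    [0, 0, 0, 0, 0, 0, 255],
  ],
  force=20,
)

```text
clock: 12.68
ee_pos: [589.2, -62.1, 27.7]
ee_rot: [-90.0, -0.0, -95.9]
wrist_force: [0.3, -0.5, 1.9]
gripper_width: 56.1
```

>>> step_arm(
  steps=[
    [0, -10, 0, 0, 0, 0, 255],
    [0, -30, 0, 0, 0, 0, 255],
    [0, -40, 0, 0, 0, 0, 255],
    [0, -30, 0, 0, 0, 0, 255],
    [0, 0, 0, 0, 0, 0, 255],
  ],
)

```text
clock: 13.3
ee_pos: [589.9, -62.2, 140.0]
ee_rot: [-89.8, -0.0, -95.9]
wrist_force: [0.0, 0.2, -2.2]
gripper_width: 56.0
```

```bash
python3 -c "
from h import *
go(526.5,313.6,23.7,-95.9)"
```

```text
clk 13.30 pos [589.9 -62.2 140. ] rot [-89.8  -0.  -95.9] w 56.0 F [ 0.   0.2 -2.2]
turn [-0.23 -0.01  0.03] shift now-frame [-367.3  115.6 -102.2] goal-frame [-367.3  116.3 -101.7]
```

>>> step_arm(
  steps=[
    [-16, 0, -5, 0, 0, 0, 255],
    [-36, 0, -10, 0, 0, 0, 255],
    [-45, 0, -12, 0, 0, 0, 255],
    [-45, 0, -12, 0, 0, 0, 255],
    [-45, 0, -12, 0, 0, 0, 255],
    [-45, 0, -12, 0, 0, 0, 255],
    [-45, 0, -12, 0, 0, 0, 255],
    [-45, 0, -12, 0, 0, 0, 255],
  ],
)

```text
clock: 14.3
ee_pos: [534.0, 269.3, 136.0]
ee_rot: [-90.1, -0.1, -95.9]
wrist_force: [0.7, 0.2, -2.2]
gripper_width: 56.1
```

>>> step_arm(
  steps=[
    [-30, 0, -10, 0, 0, 0, 255],
    [-15, 0, -5, 0, 0, 0, 255],
    [0, 0, 0, 0, 0, 0, 255],
  ],
)

```text
clock: 14.68
ee_pos: [524.7, 314.0, 136.7]
ee_rot: [-90.1, -0.1, -95.8]
wrist_force: [0.5, 0.0, -1.1]
gripper_width: 55.9
```

```bash
python3 -c "
from h import *
go(526.5,313.6,23.7,-95.9)"
```

```text
clk 14.68 pos [524.7 314.  136.7] rot [-90.1  -0.1 -95.8] w 55.9 F [ 0.5  0.  -1.1]
turn [0.08 0.06 0.06] shift now-frame [1.00e-01 1.13e+02 2.00e+00] goal-frame [  0.2 113.    1.8]
```

>>> step_arm(
  steps=[
    [0, 15, 1, 0, 0, 0, 255],
    [0, 30, 1, 0, 0, 0, 255],
    [0, 30, 0, 0, 0, 0, 255],
    [0, 20, 0, 0, 0, 0, 255],
    [0, 10, 0, 0, 0, 0, 255],
    [0, 5, 0, 0, 0, 0, 255],
    [0, 2, 0, 0, 0, 0, 255],
    [0, 0, 0, 0, 0, 0, 255],
  ],
)

```text
clock: 15.68
ee_pos: [527.7, 313.3, 26.0]
ee_rot: [-90.0, 0.0, -95.9]
wrist_force: [0.2, -0.1, -1.2]
gripper_width: 56.2
```

>>> step_arm(
  steps=[
    [0, 1, 0, 0, 0, 0, 255],
    [0, 1, 0, 0, 0, 0, 255],
    [0, 0.5, 0, 0, 0, 0, 255],
    [0, 0, 0, 0, 0, 0, 255],
  ],
)

```text
clock: 16.18
ee_pos: [527.6, 313.4, 23.7]
ee_rot: [-90.0, 0.0, -95.9]
wrist_force: [-1.3, -0.4, 5.3]
gripper_width: 55.9
```

>>> step_arm(
  steps=[
    [0, 0, 0, 0, 0, 0, 54],
    [0, 0, 0, 0, 0, 0, 54],
    [0, 0, 0, 0, 0, 0, 54],
    [0, 0, 0, 0, 0, 0, 54],
    [0, -20, 0, 0, 0, 0, 54],
    [0, -40, 0, 0, 0, 0, 54],
    [0, -60, 0, 0, 0, 0, 54],
    [0, -10, 0, 0, 0, 0, 0],
  ],
)

```text
clock: 17.18
ee_pos: [528.7, 313.9, 156.9]
ee_rot: [-89.7, 0.2, -95.9]
wrist_force: [0.2, -0.4, 0.1]
gripper_width: 80.4
```

```bash
python3 -c "
from h import *
go(602,92,26,-96)"
```

```text
clk 17.18 pos [528.7 313.9 156.9] rot [-89.7   0.2 -95.9] w 80.4 F [ 0.2 -0.4  0.1]
turn [-0.3   0.08 -0.17] shift now-frame [213.6 130.8  95. ] goal-frame [213.1 130.9  96.1]
```

>>> step_arm(
  steps=[
    [25, 0, 11, 0, 0, 0, 0],
    [45, 0, 20, 0, 0, 0, 0],
    [45, 0, 20, 0, 0, 0, 0],
    [45, 0, 20, 0, 0, 0, 0],
    [38, 0, 17, 0, 0, 0, 0],
    [15, 0, 7, 0, 0, 0, 0],
    [0, 30, 0, 0, 0, 0, 0],
    [0, 0, 0, 0, 0, 0, 0],
  ],
)

```text
clock: 18.18
ee_pos: [598.7, 92.0, 121.1]
ee_rot: [-90.3, -0.0, -95.9]
wrist_force: [-0.9, 0.1, 0.9]
gripper_width: 95.2
```

```bash
python3 -c "
from h import *
go(602,92,16,-96)
from plant import arm
t=arm.read_camera('top');s=arm.read_camera('side')
cv2.imwrite('pics/c.png',np.hstack([cv2.resize(t[150:290,80:220],None,fx=2.8,fy=2.8),cv2.resize(s[130:270,170:310],None,fx=2.8,fy=2.8)]))"
```

```text
clk 18.18 pos [598.7  92.  121.1] rot [-90.3  -0.  -95.9] w 95.2 F [-0.9  0.1  0.9]
turn [0.25 0.09 0.04] shift now-frame [ -0.4 105.1   3.8] goal-frame [ -0.3 105.1   3.3]
```

View pics/c.png

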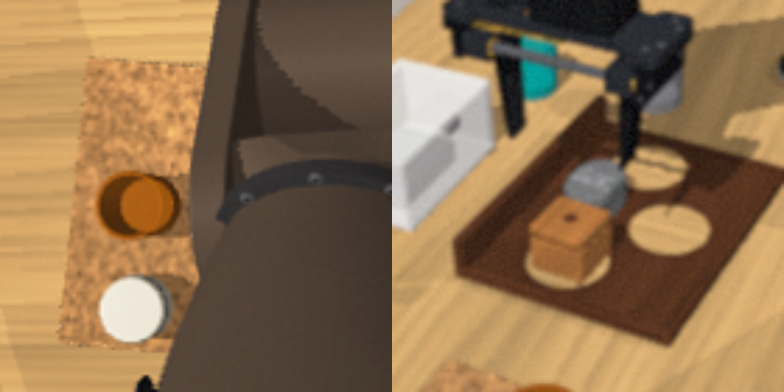

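The votive (138,203) and the round case (135,308) stand upright on the mat, and the gripper is over the wooden box. Descending.

>>> step_arm(
  steps=[
    [0, 25, 3, 0, 0, 0, 0],
    [0, 35, 0, 0, 0, 0, 0],
    [0, 25, 0, 0, 0, 0, 0],
    [0, 12, 0, 0, 0, 0, 0],
    [0, 6, 0, 0, 0, 0, 0],
    [0, 2, 0, 0, 0, 0, 0],
    [0, 0, 0, 0, 0, 0, 0],
  ],
)

```text
clock: 19.15
ee_pos: [603.4, 91.4, 18.8]
ee_rot: [-89.9, 0.0, -95.9]
wrist_force: [-0.3, 0.7, 0.3]
gripper_width: 95.4
```

>>> step_arm(
  steps=[
    [0, 0, 0, 0, 0, 0, 255],
    [0, 0, 0, 0, 0, 0, 255],
    [0, 0, 0, 0, 0, 0, 255],
    [0, 0, 0, 0, 0, 0, 255],
    [0, 0, 0, 0, 0, 0, 255],
    [0, 0, 0, 0, 0, 0, 255],
    [0, 0, 0, 0, 0, 0, 255],
    [0, 0, 0, 0, 0, 0, 255],
  ],
  force=18,
)

```text
clock: 20.15
ee_pos: [603.0, 91.3, 18.1]
ee_rot: [-90.0, -0.0, -95.9]
wrist_force: [0.1, 0.2, -0.7]
gripper_width: 50.7
```

>>> step_arm(
  steps=[
    [0, -10, 0, 0, 0, 0, 255],
    [0, -30, 0, 0, 0, 0, 255],
    [0, -40, 0, 0, 0, 0, 255],
    [0, -25, 0, 0, 0, 0, 255],
    [0, 0, 0, 0, 0, 0, 255],
  ],
)

```text
clock: 20.78
ee_pos: [603.8, 91.4, 125.3]
ee_rot: [-89.8, 0.0, -95.9]
wrist_force: [0.6, 0.4, -1.2]
gripper_width: 50.5
```

```bash
python3 -c "
from h import *
go(617,305,14.1,-95.9)"
```

```text
clk 20.77 pos [603.8  91.4 125.3] rot [-89.8   0.  -95.9] w 50.5 F [ 0.6  0.4 -1.2]
turn [-0.22 -0.02 -0.03] shift now-frame [-213.7  111.3   -9.3] goal-frame [-213.8  111.2   -8.8]
```

>>> step_arm(
  steps=[
    [-15, 0, 0, 0, 0, 0, 255],
    [-35, 0, -2, 0, 0, 0, 255],
    [-45, 0, -2, 0, 0, 0, 255],
    [-45, 0, -2, 0, 0, 0, 255],
    [-40, 0, -2, 0, 0, 0, 255],
    [-24, 0, -1, 0, 0, 0, 255],
    [-10, 0, 0, 0, 0, 0, 255],
    [0, 0, 0, 0, 0, 0, 255],
  ],
)

```text
clock: 21.78
ee_pos: [616.0, 304.9, 122.6]
ee_rot: [-90.0, -0.0, -95.9]
wrist_force: [0.1, 0.3, -1.2]
gripper_width: 50.4
```

>>> step_arm(
  steps=[
    [0, 15, 0, 0, 0, 0, 255],
    [0, 30, 0, 0, 0, 0, 255],
    [0, 30, 0, 0, 0, 0, 255],
    [0, 18, 0, 0, 0, 0, 255],
    [0, 8, 0, 0, 0, 0, 255],
    [0, 4, 0, 0, 0, 0, 255],
    [0, 2, 0, 0, 0, 0, 255],
    [0, 0, 0, 0, 0, 0, 255],
  ],
)

```text
clock: 22.78
ee_pos: [616.4, 305.2, 16.7]
ee_rot: [-90.0, 0.0, -95.9]
wrist_force: [0.4, 0.7, -0.9]
gripper_width: 50.2
```

>>> step_arm(
  steps=[
    [0, 1, 0, 0, 0, 0, 255],
    [0, 1, 0, 0, 0, 0, 255],
    [0, 0.7, 0, 0, 0, 0, 255],
    [0, 0, 0, 0, 0, 0, 255],
  ],
)

```text
clock: 23.28
ee_pos: [616.2, 305.2, 14.1]
ee_rot: [-90.0, 0.0, -95.9]
wrist_force: [-1.6, -0.7, 5.3]
gripper_width: 50.4
```

>>> step_arm(
  steps=[
    [0, 0, 0, 0, 0, 0, 67],
    [0, 0, 0, 0, 0, 0, 67],
    [0, 0, 0, 0, 0, 0, 67],
    [0, 0, 0, 0, 0, 0, 67],
    [0, -20, 0, 0, 0, 0, 67],
    [0, -40, 0, 0, 0, 0, 67],
    [0, -50, 0, 0, 0, 0, 67],
    [0, 0, 0, 0, 0, 0, 67],
  ],
)

```text
clock: 24.28
ee_pos: [617.9, 305.9, 129.1]
ee_rot: [-89.6, 0.2, -95.9]
wrist_force: [0.3, -0.0, 0.3]
gripper_width: 70.3
```

```bash
python3 -c "
from h import *
go(612,14,12,-95.9)
from plant import arm
t=arm.read_camera('top');s=arm.read_camera('side')
cv2.imwrite('pics/d.png',np.hstack([cv2.resize(t[155:225,225:295],None,fx=5.6,fy=5.6,interpolation=2),cv2.resize(s[150:330,130:310],None,fx=392/180,fy=392/180)]))"
```

```text
clk 24.27 pos [617.9 305.9 129.1] rot [-89.6   0.2 -95.9] w 70.3 F [ 0.3 -0.   0.3]
turn [-0.42 -0.02 -0.21] shift now-frame [291.4 116.2  23.4] goal-frame [291.  117.1  24.2]
```

View pics/d.png

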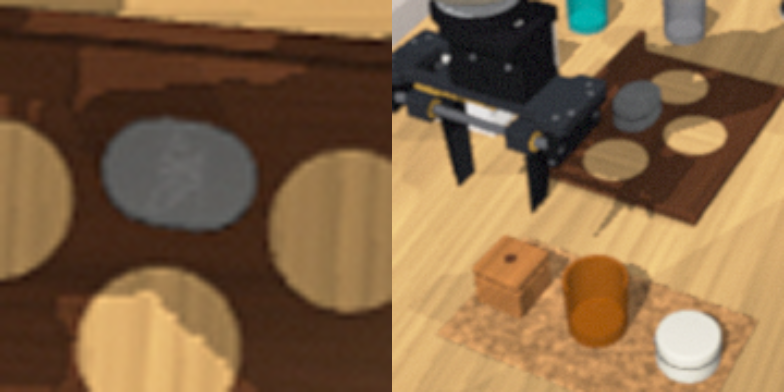

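All three are upright on the mat, and the oblong case stands alone. I'll measure its axis by segmentation.

```bash
cat > lc.py <<'E'
from h import *
def blob(im,x0,y0,x1,y1,z,smax=80,vmin=60):
    t=params()["top"]
    h=cv2.cvtColor(im[y0:y1,x0:x1],cv2.COLOR_BGR2HSV)
    m=((h[...,1]<smax)&(h[...,2]>vmin)).astype(np.uint8)
    n,l,st,_=cv2.connectedComponentsWithStats(m);k=1+np.argmax(st[1:,4])
    v,u=np.nonzero(l==k)
    X=np.array([at(t,a+x0,b+y0,z) for a,b in zip(u,v)])
    c=X.mean(0);w,V=np.linalg.eigh(np.cov((X-c).T));d=V[:,1]
    print("n",len(X),"c",c.round(1),"4sig",(4*np.sqrt(w)).round(1),"long-axis yaw-90:",round((np.degrees(np.arctan2(d[1],d[0]))%180)-90,1))
E
python3 - <<'E'
from lc import *
from plant import arm
t=cv2.imread("pics/top0.png");blob(t,238,170,275,200,34)
blob(arm.read_camera("top"),238,170,275,200,34)
E
```

```text
n 458 c [612.5  13.2] 4sig [47.8 68.9] long-axis yaw-90: -8.5
n 453 c [612.4  13.1] 4sig [47.6 68.4] long-axis yaw-90: -10.4
```

>>> step_arm(
  steps=[
    [0, 0, 0, 0, 2.6, 0, 90],
    [30, 0, 3, 0, 0, 0, 90],
    [45, 0, 4, 0, 0, 0, 90],
    [50, 0, 4, 0, 0, 0, 90],
    [50, 0, 5, 0, 0, 0, 90],
    [50, 0, 5, 0, 0, 0, 90],
    [40, 0, 4, 0, 0, 0, 90],
    [20, 0, 2, 0, 0, 0, 90],
  ],
)

```text
clock: 25.42
ee_pos: [600.1, 17.6, 122.6]
ee_rot: [-90.1, -0.0, -98.6]
wrist_force: [0.4, 0.2, -0.2]
gripper_width: 61.6
```

```bash
python3 -c "
from h import *
go(612.2,13.8,12,-98.5)"
```

```text
clk 25.43 pos [600.1  17.6 122.6] rot [-90.1  -0.  -98.6] w 61.6 F [ 0.4  0.2 -0.2]
turn [ 0.1  -0.12  0.01] shift now-frame [  1.9 110.5  12.8] goal-frame [  1.9 110.6  12.6]
```

>>> step_arm(
  steps=[
    [2, 10, 6, 0, 0, 0, 90],
    [0, 10, 6.5, 0, 0, 0, 90],
    [0, 20, 0, 0, 0, 0, 90],
    [0, 20, 0, 0, 0, 0, 90],
    [0, 0, 0, 0, 0, 0, 90],
  ],
)

```text
clock: 26.05
ee_pos: [612.1, 16.8, 61.4]
ee_rot: [-90.2, -0.0, -98.4]
wrist_force: [0.3, -0.6, -0.3]
gripper_width: 61.3
```

```bash
python3 -c "
from h import *
go(612.2,13.8,12,-98.5)
from plant import arm
t=arm.read_camera('top');s=arm.read_camera('side')
cv2.imwrite('pics/e.png',np.hstack([cv2.resize(t[130:230,210:310],None,fx=3.92,fy=3.92),cv2.resize(s[130:230,200:300],None,fx=3.92,fy=3.92)]))"
```

```text
clk 26.05 pos [612.1  16.8  61.4] rot [-90.2  -0.  -98.4] w 61.3 F [ 0.3 -0.6 -0.3]
turn [0.19 0.07 0.01] shift now-frame [ 2.9 49.4  0.7] goal-frame [ 2.9 49.4  0.6]
```

View pics/e.png

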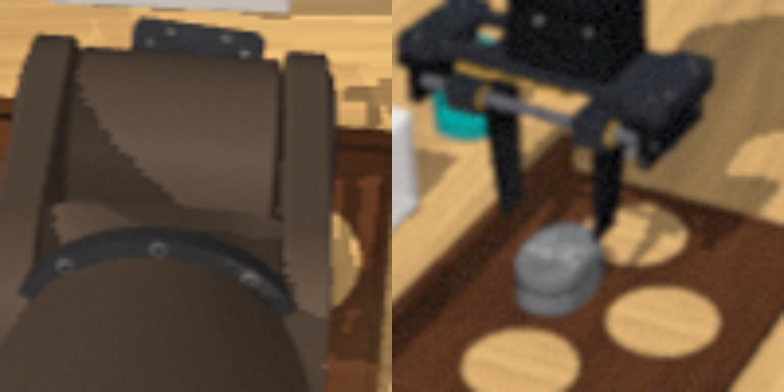

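The fingers are centred over the case and clear of the upstand. Descending.

>>> step_arm(
  steps=[
    [3, 15, 0.5, 0, 0, 0, 90],
    [0, 15, 0, 0, 0, 0, 90],
    [0, 10, 0, 0, 0, 0, 90],
    [0, 6, 0, 0, 0, 0, 90],
    [0, 3, 0, 0, 0, 0, 90],
    [0, 0, 0, 0, 0, 0, 90],
  ],
)

```text
clock: 26.9
ee_pos: [612.8, 12.4, 14.4]
ee_rot: [-90.0, -0.0, -98.5]
wrist_force: [0.0, 0.2, 0.7]
gripper_width: 61.6
```

>>> step_arm(
  steps=[
    [0, 0, 0, 0, 0, 0, 255],
    [0, 0, 0, 0, 0, 0, 255],
    [0, 0, 0, 0, 0, 0, 255],
    [0, 0, 0, 0, 0, 0, 255],
    [0, 0, 0, 0, 0, 0, 255],
    [0, 0, 0, 0, 0, 0, 255],
  ],
  force=15,
)

```text
clock: 27.65
ee_pos: [612.8, 12.4, 14.7]
ee_rot: [-90.0, -0.0, -98.5]
wrist_force: [-1.2, 0.2, 4.8]
gripper_width: 44.1
```

>>> step_arm(
  steps=[
    [0, -10, 0, 0, 0, 0, 255],
    [0, -30, 0, 0, 0, 0, 255],
    [0, -40, 0, 0, 0, 0, 255],
    [0, -25, 0, 0, 0, 0, 255],
    [0, 0, 0, 0, 0, 0, 255],
  ],
)

```text
clock: 28.28
ee_pos: [613.4, 12.4, 121.4]
ee_rot: [-89.8, 0.0, -98.5]
wrist_force: [0.0, 0.2, -1.1]
gripper_width: 43.8
```

```bash
python3 -c "
from h import *
go(480,-304.5,16.7,-98.5)
s=cv2.imread('pics/side0.png')
cv2.imwrite('pics/p.png',cv2.resize(s[135:175,300:350],None,fx=12,fy=12,interpolation=2))
print(at(params()['side'],508*.64,240.5*.64,10))"
```

```text
clk 28.27 pos [613.4  12.4 121.4] rot [-89.8   0.  -98.5] w 43.8 F [ 0.   0.2 -1.1]
turn [-0.2  -0.02 -0.01] shift now-frame [333.1 104.3 -85.4] goal-frame [333.1 104.7 -85.1]
[ 476.33407841 -298.67849076]
```

View pics/p.png

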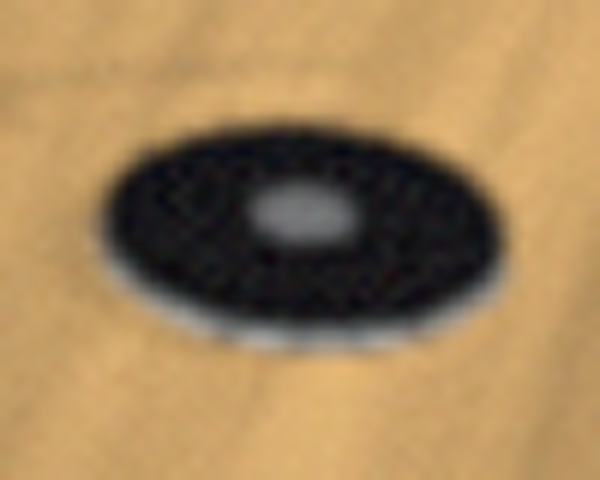

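>>> step_arm(
  steps=[
    [15, 0, -4, 0, 0, 0, 255],
    [35, 0, -9, 0, 0, 0, 255],
    [45, 0, -11, 0, 0, 0, 255],
    [45, 0, -12, 0, 0, 0, 255],
    [45, 0, -12, 0, 0, 0, 255],
    [45, 0, -12, 0, 0, 0, 255],
    [45, 0, -12, 0, 0, 0, 255],
    [35, 0, -8, 0, 0, 0, 255],
  ],
)

```text
clock: 29.28
ee_pos: [485.6, -284.1, 118.1]
ee_rot: [-90.1, 0.1, -98.6]
wrist_force: [0.5, -0.3, -0.5]
gripper_width: 44.2
```

>>> step_arm(
  steps=[
    [16, 0, -4, 0, 0, 0, 255],
    [5, 0, -1, 0, 0, 0, 255],
    [0, 0, 0, 0, 0, 0, 255],
  ],
)

```text
clock: 29.65
ee_pos: [479.6, -301.8, 119.1]
ee_rot: [-90.0, 0.0, -98.5]
wrist_force: [0.2, 0.6, -1.2]
gripper_width: 43.8
```

```bash
python3 -c "
from h import *
print(at(params()['side'],324.9,152.3,10))
go(480,-304.5,16.7,-98.5)"
```

```text
[ 479.24559424 -307.83625954]
clk 29.65 pos [ 479.6 -301.8  119.1] rot [-90.    0.  -98.5] w 43.8 F [ 0.2  0.6 -1.2]
turn [ 0.03 -0.01 -0.02] shift now-frame [  2.6 102.4   0.8] goal-frame [  2.6 102.4   0.8]
```

>>> step_arm(
  steps=[
    [2, 15, 0.5, 0, 0, 0, 255],
    [2, 30, 0, 0, 0, 0, 255],
    [0, 25, 0, 0, 0, 0, 255],
    [0, 15, 0, 0, 0, 0, 255],
    [0, 8, 0, 0, 0, 0, 255],
    [0, 4, 0, 0, 0, 0, 255],
    [0, 2, 0, 0, 0, 0, 255],
    [0, 0, 0, 0, 0, 0, 255],
  ],
)

```text
clock: 30.65
ee_pos: [479.7, -306.5, 20.8]
ee_rot: [-90.0, -0.0, -98.5]
wrist_force: [-0.1, -0.0, -1.0]
gripper_width: 43.6
```

>>> step_arm(
  steps=[
    [-0.5, 2, 0, 0, 0, 0, 255],
    [0, 1, 0, 0, 0, 0, 255],
    [0, 0.7, 0, 0, 0, 0, 255],
    [0, 0.3, 0, 0, 0, 0, 255],
    [0, 0, 0, 0, 0, 0, 255],
  ],
)

```text
clock: 31.28
ee_pos: [479.6, -305.9, 16.7]
ee_rot: [-90.0, -0.0, -98.5]
wrist_force: [-0.9, 1.2, 4.4]
gripper_width: 44.1
```

Contact. I'll release, lift and move aside to look.

>>> step_arm(
  steps=[
    [0, 0, 0, 0, 0, 0, 80],
    [0, 0, 0, 0, 0, 0, 80],
    [0, 0, 0, 0, 0, 0, 80],
    [0, 0, 0, 0, 0, 0, 80],
    [0, -15, 0, 0, 0, 0, 80],
    [0, -35, 0, 0, 0, 0, 80],
    [0, -60, 0, 0, 0, 0, 80],
    [0, -20, 0, 0, 0, 0, 0],
  ],
)

```text
clock: 32.28
ee_pos: [480.4, -306.5, 150.8]
ee_rot: [-89.7, -0.2, -98.5]
wrist_force: [-0.5, 0.3, -0.8]
gripper_width: 71.0
```

>>> step_arm(
  steps=[
    [-40, 0, 0, 0, 0, 0, 0],
    [-60, 0, 0, 0, 0, 0, 0],
    [-60, 0, 0, 0, 0, 0, 0],
    [-60, 0, 0, 0, 0, 0, 0],
    [-60, 0, 0, 0, 0, 0, 0],
    [0, 0, 0, 0, 0, 0, 0],
  ],
)

```text
clock: 33.02
ee_pos: [521.2, -25.6, 147.5]
ee_rot: [-89.9, 0.0, -98.2]
wrist_force: [-0.3, 0.2, -0.5]
gripper_width: 94.7
```

```bash
python3 -c "
from lc import *
from plant import arm
t=arm.read_camera('top');s=arm.read_camera('side')
cv2.imwrite('pics/tf.png',t);cv2.imwrite('pics/sf.png',s)
cv2.imwrite('pics/f.png',np.hstack([cv2.resize(t[210:270,360:420],(390,390),interpolation=2),cv2.resize(s[120:180,295:355],(390,390),interpolation=2)]))
cv2.imwrite('pics/f2.png',np.hstack([cv2.resize(t[150:290,80:220],(390,390),interpolation=2),cv2.resize(s[230:360,145:305],(480,390),interpolation=2)]))
blob(t,370,218,408,262,36,80,60)
go(*mat(92,0),18,-95.9)
"
```

```text
n 456 c [ 478.7 -304.9] 4sig [49.2 66.5] long-axis yaw-90: -7.7
clk 33.12 pos [521.2 -28.6 147.2] rot [-89.9  -0.  -98.4] w 94.8 F [-0.3 -0.7 -0.1]
turn [-0.05 -2.52  0.02] shift now-frame [-343.5  129.1   46.9] goal-frame [-341.1  129.2   62.1]
```

View pics/f.png

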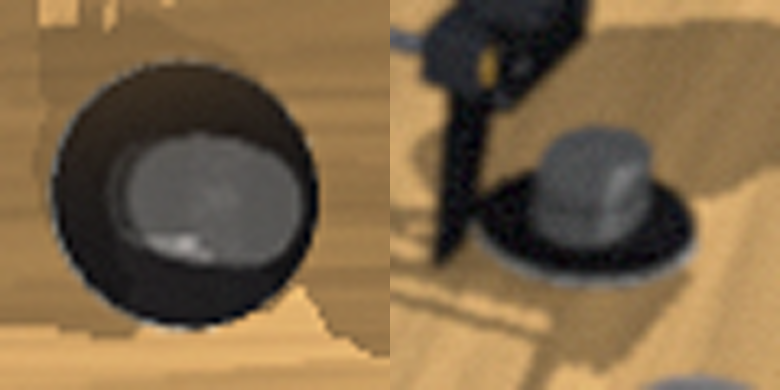

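View pics/f2.png

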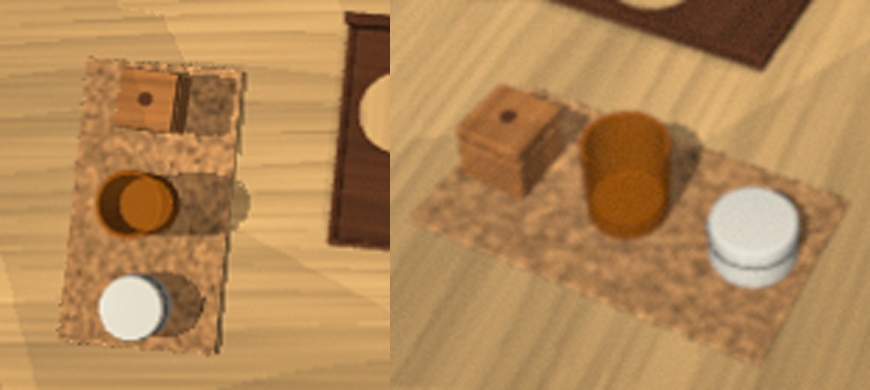

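The case lies flat, centred on the pad to about 2 mm (top view (215,200) on a pad centred at (186,195) with parallax). The three are upright on the mat. Now I'll return the box.

>>> step_arm(
  steps=[
    [0, 0, 0, 0, -2.5, 0, 67],
    [-30, 0, 5, 0, 0, 0, 67],
    [-55, 0, 10, 0, 0, 0, 67],
    [-55, 0, 10, 0, 0, 0, 67],
    [-55, 0, 10, 0, 0, 0, 67],
    [-55, 0, 10, 0, 0, 0, 67],
    [-55, 0, 10, 0, 0, 0, 67],
    [-30, 0, 5, 0, 0, 0, 67],
  ],
)

```text
clock: 34.12
ee_pos: [617.0, 298.5, 146.5]
ee_rot: [-90.0, 0.0, -96.1]
wrist_force: [0.0, -0.4, -0.4]
gripper_width: 70.0
```

```bash
python3 -c "
from h import *
t=params()['top']
a=at(t,392.65,240.35,40);b=at(t,388.6,239.4,10);print('case top',a,'pad',b)
go(616.2,305.2,15,-95.9)"
```

```text
case top [ 479.3134187  -304.92637925] pad [ 480.38896477 -304.68353415]
clk 34.12 pos [617.  298.5 146.5] rot [-90.    0.  -96.1] w 70.0 F [ 0.  -0.4 -0.4]
turn [-0.02 -0.16 -0.  ] shift now-frame [ -6.6 131.5  -1.5] goal-frame [ -6.6 131.5  -1.5]
```

>>> step_arm(
  steps=[
    [-3, 30, -1, 0, 0, 0, 67],
    [0, 25, 0, 0, 0, 0, 67],
    [0, 0, 0, 0, 0, 0, 67],
    [0, 0, 0, 0, 0, 0, 67],
  ],
)

```text
clock: 34.62
ee_pos: [616.2, 300.1, 92.6]
ee_rot: [-89.9, 0.0, -96.1]
wrist_force: [-0.1, -0.4, 0.8]
gripper_width: 70.0
```

```bash
python3 -c "
from h import *
from plant import arm
go(616.2,305.2,15,-95.9)
s=arm.read_camera('side')
cv2.imwrite('pics/g.png',cv2.resize(s[170:360,100:310],None,fx=3,fy=3,interpolation=2))"
```

```text
clk 34.62 pos [616.2 300.1  92.6] rot [-89.9   0.  -96.1] w 70.0 F [-0.1 -0.4  0.8]
turn [-0.07 -0.2  -0.02] shift now-frame [-5.1 77.6 -0.6] goal-frame [-5.1 77.6 -0.5]
```

View pics/g.png

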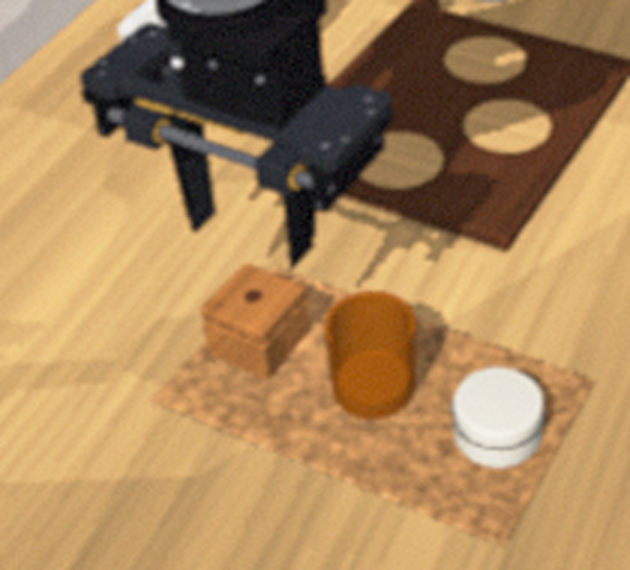

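The fingers sit either side of the box (253,310), clear of the votive.

>>> step_arm(
  steps=[
    [-3, 25, 0, 0, 0, 0, 67],
    [-2, 25, 0, 0, 0, 0, 67],
    [0, 15, 0, 0, 0, 0, 67],
    [0, 8, 0, 0, 0, 0, 67],
    [0, 3, 0, 0, 0, 0, 67],
    [0, 0, 0, 0, 0, 0, 67],
  ],
)

```text
clock: 35.42
ee_pos: [616.0, 306.0, 15.9]
ee_rot: [-90.0, 0.0, -96.0]
wrist_force: [-0.4, -0.2, 0.2]
gripper_width: 70.0
```

>>> step_arm(
  steps=[
    [0, 0, 0, 0, 0, 0, 255],
    [0, 0, 0, 0, 0, 0, 255],
    [0, 0, 0, 0, 0, 0, 255],
    [0, 0, 0, 0, 0, 0, 255],
    [0, 0, 0, 0, 0, 0, 255],
    [0, 0, 0, 0, 0, 0, 255],
  ],
  force=18,
)

```text
clock: 36.17
ee_pos: [615.9, 306.0, 15.7]
ee_rot: [-90.0, 0.0, -96.0]
wrist_force: [-0.9, 0.3, 6.0]
gripper_width: 50.3
```

>>> step_arm(
  steps=[
    [0, -10, 0, 0, 0, 0, 255],
    [0, -30, 0, 0, 0, 0, 255],
    [0, -40, 0, 0, 0, 0, 255],
    [0, -30, 0, 0, 0, 0, 255],
    [0, 0, 0, 0, 0, 0, 255],
  ],
)

```text
clock: 36.8
ee_pos: [616.5, 306.3, 127.9]
ee_rot: [-89.8, 0.1, -96.0]
wrist_force: [-0.3, -0.7, -0.7]
gripper_width: 50.0
```

```bash
python3 -c "
from h import *
go(604.5,93.5,19,-95.9)"
```

```text
clk 36.80 pos [616.5 306.3 127.9] rot [-89.8   0.1 -96. ] w 50.0 F [-0.3 -0.7 -0.7]
turn [-0.21 -0.12 -0.1 ] shift now-frame [213.1 108.6   9.9] goal-frame [212.9 108.9   9.9]
```

>>> step_arm(
  steps=[
    [15, 0, 1, 0, 0, 0, 255],
    [35, 0, 2, 0, 0, 0, 255],
    [45, 0, 2, 0, 0, 0, 255],
    [45, 0, 2, 0, 0, 0, 255],
    [40, 0, 2, 0, 0, 0, 255],
    [23, 0, 1, 0, 0, 0, 255],
    [9, 0, 0, 0, 0, 0, 255],
    [0, 0, 0, 0, 0, 0, 255],
  ],
)

```text
clock: 37.8
ee_pos: [603.4, 94.2, 125.1]
ee_rot: [-90.0, -0.0, -96.0]
wrist_force: [-0.1, -0.4, -1.1]
gripper_width: 50.0
```

```bash
python3 -c "
from h import *
go(604.5,94.2,19.7,-95.9)"
```

```text
clk 37.80 pos [603.4  94.2 125.1] rot [-90.  -0. -96.] w 50.0 F [-0.1 -0.4 -1.1]
turn [ 0.02 -0.14  0.  ] shift now-frame [-1.000e-01  1.054e+02  1.200e+00] goal-frame [-1.000e-01  1.054e+02  1.100e+00]
```

>>> step_arm(
  steps=[
    [0, 15, 0.5, 0, 0, 0, 255],
    [0, 30, 0, 0, 0, 0, 255],
    [0, 25, 0, 0, 0, 0, 255],
    [0, 18, 0, 0, 0, 0, 255],
    [0, 8, 0, 0, 0, 0, 255],
    [0, 4, 0, 0, 0, 0, 255],
    [0, 2, 0, 0, 0, 0, 255],
    [0, 0, 0, 0, 0, 0, 255],
  ],
)

```text
clock: 38.8
ee_pos: [604.2, 94.0, 23.9]
ee_rot: [-90.0, 0.0, -96.0]
wrist_force: [-0.7, 0.8, -1.5]
gripper_width: 50.3
```

>>> step_arm(
  steps=[
    [0, 1, 0, 0, 0, 0, 255],
    [0, 1, 0, 0, 0, 0, 255],
    [0, 0.5, 0, 0, 0, 0, 255],
    [0, 0, 0, 0, 0, 0, 255],
  ],
)

```text
clock: 39.3
ee_pos: [603.9, 94.0, 20.9]
ee_rot: [-90.0, -0.0, -96.0]
wrist_force: [-0.2, 0.2, -0.9]
gripper_width: 50.3
```

>>> step_arm(
  steps=[
    [0, 0.7, 0, 0, 0, 0, 255],
    [0, 0.5, 0, 0, 0, 0, 255],
    [0, 0.4, 0, 0, 0, 0, 255],
    [0, 0, 0, 0, 0, 0, 255],
  ],
)

```text
clock: 39.8
ee_pos: [603.9, 94.0, 19.7]
ee_rot: [-90.0, -0.0, -96.0]
wrist_force: [-1.3, 0.4, 5.6]
gripper_width: 49.9
```

Contact at the expected height. Release, lift, then fetch the votive at (527.6, 313.4).

>>> step_arm(
  steps=[
    [0, 0, 0, 0, 0, 0, 54],
    [0, 0, 0, 0, 0, 0, 54],
    [0, 0, 0, 0, 0, 0, 54],
    [0, 0, 0, 0, 0, 0, 54],
    [0, -20, 0, 0, 0, 0, 54],
    [0, -40, 0, 0, 0, 0, 54],
    [0, -60, 0, 0, 0, 0, 54],
    [0, -10, 0, 0, 0, 0, 54],
  ],
)

```text
clock: 40.8
ee_pos: [605.3, 94.1, 153.1]
ee_rot: [-89.7, 0.0, -96.0]
wrist_force: [-0.2, -0.7, -0.5]
gripper_width: 74.9
```

```bash
python3 -c "
from h import *
go(527.6,313.4,24,-95.9)"
```

```text
clk 40.80 pos [605.3  94.1 153.1] rot [-89.7   0.  -96. ] w 74.9 F [-0.2 -0.7 -0.5]
turn [-0.35 -0.12 -0.05] shift now-frame [-209.8  128.7 -101.1] goal-frame [-210.1  129.1  -99.9]
```

>>> step_arm(
  steps=[
    [-20, 0, -10, 0, 0, 0, 54],
    [-45, 0, -21, 0, 0, 0, 54],
    [-50, 0, -24, 0, 0, 0, 54],
    [-50, 0, -24, 0, 0, 0, 54],
    [-35, 0, -17, 0, 0, 0, 54],
    [-10, 0, -4, 0, 0, 0, 54],
    [0, 0, 0, 0, 0, 0, 54],
    [0, 0, 0, 0, 0, 0, 54],
  ],
)

```text
clock: 41.8
ee_pos: [526.7, 312.4, 148.8]
ee_rot: [-90.0, -0.0, -96.1]
wrist_force: [-0.3, -0.5, -0.2]
gripper_width: 74.8
```

```bash
python3 -c "
from h import *
go(527.6,313.4,24,-95.9)
from plant import arm
t=arm.read_camera('top');s=arm.read_camera('side')
cv2.imwrite('pics/i.png',np.hstack([cv2.resize(t[140:250,190:300],(390,390),interpolation=2),cv2.resize(s[200:360,150:310],(390,390),interpolation=2)]))
"
```

```text
clk 41.80 pos [526.7 312.4 148.8] rot [-90.   -0.  -96.1] w 74.8 F [-0.3 -0.5 -0.2]
turn [ 0.04 -0.18  0.04] shift now-frame [ -1.2 124.8   0.8] goal-frame [ -1.1 124.8   0.8]
```

View pics/i.png

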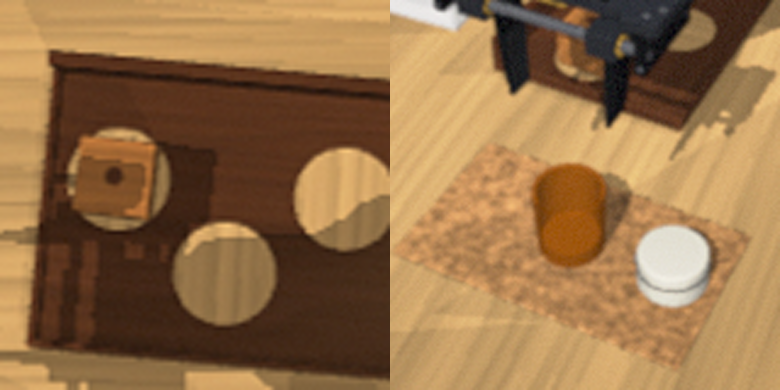

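The box is centred on its inlay at (117,177). Going down on the votive.

>>> step_arm(
  steps=[
    [-1, 25, 0.5, 0, 0, 0, 54],
    [0, 35, 0, 0, 0, 0, 54],
    [0, 30, 0, 0, 0, 0, 54],
    [0, 20, 0, 0, 0, 0, 54],
    [0, 10, 0, 0, 0, 0, 54],
    [0, 3, 0, 0, 0, 0, 54],
    [0, 0, 0, 0, 0, 0, 54],
  ],
)

```text
clock: 42.78
ee_pos: [527.5, 314.2, 26.8]
ee_rot: [-90.0, 0.0, -96.0]
wrist_force: [0.7, 0.3, 0.9]
gripper_width: 74.9
```

>>> step_arm(
  steps=[
    [0, 0, 0, 0, 0, 0, 255],
    [0, 0, 0, 0, 0, 0, 255],
    [0, 0, 0, 0, 0, 0, 255],
    [0, 0, 0, 0, 0, 0, 255],
    [0, 0, 0, 0, 0, 0, 255],
    [0, 0, 0, 0, 0, 0, 255],
  ],
  force=20,
)

```text
clock: 43.52
ee_pos: [527.4, 314.4, 26.7]
ee_rot: [-90.0, 0.0, -96.0]
wrist_force: [0.4, -0.5, 5.5]
gripper_width: 56.4
```

>>> step_arm(
  steps=[
    [0, -10, 0, 0, 0, 0, 255],
    [0, -30, 0, 0, 0, 0, 255],
    [0, -40, 0, 0, 0, 0, 255],
    [0, -30, 0, 0, 0, 0, 255],
    [0, 0, 0, 0, 0, 0, 255],
  ],
)

```text
clock: 44.15
ee_pos: [527.7, 314.7, 138.5]
ee_rot: [-89.8, 0.1, -96.0]
wrist_force: [0.9, 0.0, -2.6]
gripper_width: 55.6
```

```bash
python3 -c "
from h import *
go(588.7,-61.3,29,-95.9)"
```

```text
clk 44.15 pos [527.7 314.7 138.5] rot [-89.8   0.1 -96. ] w 55.6 F [ 0.9  0.  -2.6]
turn [-0.18 -0.11 -0.1 ] shift now-frame [367.7 109.1  99.8] goal-frame [367.7 109.5  99.4]
```

>>> step_arm(
  steps=[
    [16, 0, 5, 0, 0, 0, 255],
    [36, 0, 10, 0, 0, 0, 255],
    [45, 0, 12, 0, 0, 0, 255],
    [45, 0, 12, 0, 0, 0, 255],
    [45, 0, 12, 0, 0, 0, 255],
    [45, 0, 12, 0, 0, 0, 255],
    [45, 0, 12, 0, 0, 0, 255],
    [45, 0, 12, 0, 0, 0, 255],
  ],
)

```text
clock: 45.15
ee_pos: [578.9, -17.5, 134.7]
ee_rot: [-90.2, -0.0, -96.0]
wrist_force: [0.7, 0.7, -1.2]
gripper_width: 56.0
```

>>> step_arm(
  steps=[
    [30, 0, 9, 0, 0, 0, 255],
    [14, 0, 3, 0, 0, 0, 255],
    [0, 0, 0, 0, 0, 0, 255],
    [0, 0, 0, 0, 0, 0, 255],
  ],
)

```text
clock: 45.65
ee_pos: [586.8, -59.2, 136.0]
ee_rot: [-90.0, 0.0, -96.0]
wrist_force: [0.3, 0.3, -0.7]
gripper_width: 56.0
```

```bash
python3 -c "
from h import *
go(588.7,-60.5,30.7,-95.9)"
```

```text
clk 45.65 pos [586.8 -59.2 136. ] rot [-90.   0. -96.] w 56.0 F [ 0.3  0.3 -0.7]
turn [ 0.05 -0.08 -0.01] shift now-frame [  1.2 105.3   2.1] goal-frame [  1.1 105.3   2.1]
```

>>> step_arm(
  steps=[
    [1, 15, 1, 0, 0, 0, 255],
    [0, 30, 0.5, 0, 0, 0, 255],
    [0, 25, 0, 0, 0, 0, 255],
    [0, 18, 0, 0, 0, 0, 255],
    [0, 8, 0, 0, 0, 0, 255],
    [0, 4, 0, 0, 0, 0, 255],
    [0, 2, 0, 0, 0, 0, 255],
    [0, 0, 0, 0, 0, 0, 255],
  ],
)

```text
clock: 46.65
ee_pos: [588.8, -61.3, 34.8]
ee_rot: [-90.0, -0.0, -96.0]
wrist_force: [-0.1, 0.5, -1.8]
gripper_width: 55.7
```

>>> step_arm(
  steps=[
    [-0.5, 1.5, 0, 0, 0, 0, 255],
    [0, 1, 0, 0, 0, 0, 255],
    [0, 0.7, 0, 0, 0, 0, 255],
    [0, 0.4, 0, 0, 0, 0, 255],
    [0, 0.4, 0, 0, 0, 0, 255],
    [0, 0, 0, 0, 0, 0, 255],
  ],
)

```text
clock: 47.4
ee_pos: [588.7, -60.8, 30.6]
ee_rot: [-90.0, -0.0, -96.0]
wrist_force: [-2.3, 0.4, 4.2]
gripper_width: 56.1
```

>>> step_arm(
  steps=[
    [0, 0, 0, 0, 0, 0, 54],
    [0, 0, 0, 0, 0, 0, 54],
    [0, 0, 0, 0, 0, 0, 54],
    [0, 0, 0, 0, 0, 0, 54],
    [0, -20, 0, 0, 0, 0, 54],
    [0, -40, 0, 0, 0, 0, 54],
    [0, -60, 0, 0, 0, 0, 54],
    [0, 0, 0, 0, 0, 0, 30],
  ],
)

```text
clock: 48.4
ee_pos: [590.4, -61.1, 154.5]
ee_rot: [-89.6, -0.0, -96.0]
wrist_force: [0.5, -0.2, -0.6]
gripper_width: 80.4
```

```bash
python3 -c "
from h import *
go(439.2,322.5,11,-95.9)"
```

```text
clk 48.40 pos [590.4 -61.1 154.5] rot [-89.6  -0.  -96. ] w 80.4 F [ 0.5 -0.2 -0.6]
turn [-0.43 -0.12  0.05] shift now-frame [-365.7  141.8 -191.7] goal-frame [-366.   143.5 -189.8]
```

>>> step_arm(
  steps=[
    [-25, 0, -13, 0, 0, 0, 30],
    [-48, 0, -25, 0, 0, 0, 30],
    [-48, 0, -25, 0, 0, 0, 30],
    [-48, 0, -25, 0, 0, 0, 30],
    [-48, 0, -25, 0, 0, 0, 30],
    [-48, 0, -25, 0, 0, 0, 30],
    [-48, 0, -25, 0, 0, 0, 30],
    [-40, 0, -20, 0, 0, 0, 30],
  ],
)

```text
clock: 49.4
ee_pos: [442.3, 311.1, 149.4]
ee_rot: [-90.1, -0.0, -96.0]
wrist_force: [0.1, 0.4, 0.2]
gripper_width: 83.9
```

>>> step_arm(
  steps=[
    [-13, 0, -6, 0, 0, 0, 30],
    [0, 40, 0, 0, 0, 0, 30],
    [0, 20, 0, 0, 0, 0, 30],
    [0, 0, 0, 0, 0, 0, 30],
  ],
)

```text
clock: 49.9
ee_pos: [438.6, 322.1, 88.7]
ee_rot: [-90.2, -0.1, -96.1]
wrist_force: [0.2, 0.2, 1.5]
gripper_width: 83.7
```

```bash
python3 -c "
from h import *
go(439.2,322.5,11,-95.9)
from plant import arm
t=arm.read_camera('top');s=arm.read_camera('side')
cv2.imwrite('pics/j.png',np.hstack([cv2.resize(t[140:250,210:320],(390,390),interpolation=2),cv2.resize(s[200:360,150:310],(390,390),interpolation=2)]))
"
```

```text
clk 49.90 pos [438.6 322.1  88.7] rot [-90.2  -0.1 -96.1] w 83.7 F [0.2 0.2 1.5]
turn [ 0.16 -0.15  0.13] shift now-frame [-0.7 77.7  0.8] goal-frame [-0.5 77.7  0.6]
```

View pics/j.png

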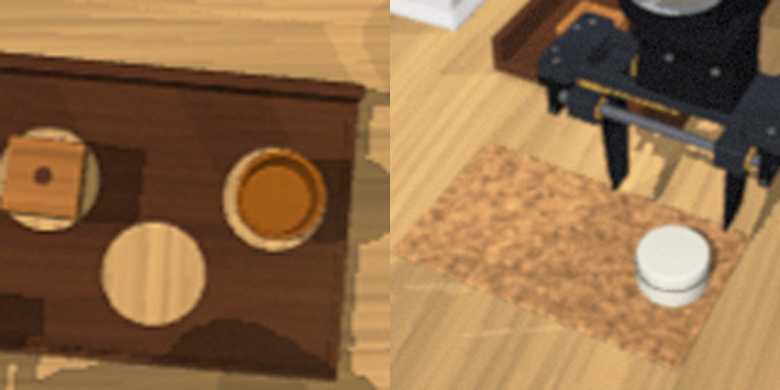

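The votive (275,197) and box are upright on their inlays. The fingers are over the round case.

>>> step_arm(
  steps=[
    [0, 20, 0.5, 0, 0, 0, 30],
    [0, 25, 0, 0, 0, 0, 30],
    [0, 17, 0, 0, 0, 0, 30],
    [0, 9, 0, 0, 0, 0, 30],
    [0, 4, 0, 0, 0, 0, 30],
    [0, 0, 0, 0, 0, 0, 30],
  ],
)

```text
clock: 50.75
ee_pos: [439.7, 323.1, 15.5]
ee_rot: [-90.0, 0.0, -96.0]
wrist_force: [0.3, 0.2, -0.1]
gripper_width: 83.9
```

>>> step_arm(
  steps=[
    [0, 0, 0, 0, 0, 0, 255],
    [0, 0, 0, 0, 0, 0, 255],
    [0, 0, 0, 0, 0, 0, 255],
    [0, 0, 0, 0, 0, 0, 255],
    [0, 0, 0, 0, 0, 0, 255],
    [0, 0, 0, 0, 0, 0, 255],
    [0, 0, 0, 0, 0, 0, 255],
  ],
  force=15,
)

```text
clock: 51.62
ee_pos: [439.6, 323.0, 15.4]
ee_rot: [-90.0, 0.0, -96.0]
wrist_force: [-1.0, -0.6, 5.3]
gripper_width: 55.9
```

>>> step_arm(
  steps=[
    [0, -10, 0, 0, 0, 0, 255],
    [0, -30, 0, 0, 0, 0, 255],
    [0, -40, 0, 0, 0, 0, 255],
    [0, -25, 0, 0, 0, 0, 255],
    [0, 0, 0, 0, 0, 0, 255],
  ],
)

```text
clock: 52.25
ee_pos: [440.1, 323.4, 122.2]
ee_rot: [-89.8, 0.1, -96.0]
wrist_force: [-0.2, 1.0, -1.2]
gripper_width: 55.6
```

```bash
python3 -c "
from h import *
go(538.8,22.3,17,-95.9)"
```

```text
clk 52.25 pos [440.1 323.4 122.2] rot [-89.8   0.1 -96. ] w 55.6 F [-0.2  1.  -1.2]
turn [-0.17 -0.11 -0.11] shift now-frame [289.3 105.  129.4] goal-frame [289.3 105.2 129.1]
```

>>> step_arm(
  steps=[
    [14, 0, 6, 0, 0, 0, 255],
    [32, 0, 14, 0, 0, 0, 255],
    [42, 0, 19, 0, 0, 0, 255],
    [45, 0, 20, 0, 0, 0, 255],
    [45, 0, 20, 0, 0, 0, 255],
    [45, 0, 20, 0, 0, 0, 255],
    [38, 0, 17, 0, 0, 0, 255],
    [20, 0, 9, 0, 0, 0, 255],
  ],
)

```text
clock: 53.25
ee_pos: [534.1, 27.6, 119.0]
ee_rot: [-90.1, -0.0, -96.1]
wrist_force: [-0.2, 0.5, 0.5]
gripper_width: 55.7
```

>>> step_arm(
  steps=[
    [8, 0, 4, 0, 0, 0, 255],
    [0, 0, 0, 0, 0, 0, 255],
    [0, 0, 0, 0, 0, 0, 255],
  ],
)

```text
clock: 53.62
ee_pos: [537.1, 22.7, 120.0]
ee_rot: [-90.0, -0.0, -96.0]
wrist_force: [-0.3, -0.2, -1.1]
gripper_width: 55.3
```

```bash
python3 -c "
from h import *
go(538.8,22.3,19.4,-95.9)"
```

```text
clk 53.62 pos [537.1  22.7 120. ] rot [-90.  -0. -96.] w 55.3 F [-0.3 -0.2 -1.1]
turn [ 0.04 -0.08  0.  ] shift now-frame [  0.2 100.6   1.8] goal-frame [  0.2 100.6   1.7]
```

>>> step_arm(
  steps=[
    [0, 15, 1, 0, 0, 0, 255],
    [0, 30, 0, 0, 0, 0, 255],
    [0, 25, 0, 0, 0, 0, 255],
    [0, 15, 0, 0, 0, 0, 255],
    [0, 7, 0, 0, 0, 0, 255],
    [0, 4, 0, 0, 0, 0, 255],
    [0, 2, 0, 0, 0, 0, 255],
    [0, 0, 0, 0, 0, 0, 255],
  ],
)

```text
clock: 54.62
ee_pos: [538.7, 21.9, 22.7]
ee_rot: [-90.0, -0.0, -96.0]
wrist_force: [-1.4, -0.1, -0.4]
gripper_width: 55.8
```

>>> step_arm(
  steps=[
    [0, 1, 0, 0, 0, 0, 255],
    [0, 0.7, 0, 0, 0, 0, 255],
    [0, 0.5, 0, 0, 0, 0, 255],
    [0, 0, 0, 0, 0, 0, 255],
  ],
)

```text
clock: 55.12
ee_pos: [538.5, 21.9, 20.1]
ee_rot: [-90.0, -0.0, -96.0]
wrist_force: [0.1, -0.3, -1.0]
gripper_width: 56.1
```

>>> step_arm(
  steps=[
    [0, 0.5, 0, 0, 0, 0, 255],
    [0, 0.4, 0, 0, 0, 0, 255],
    [0, 0, 0, 0, 0, 0, 255],
  ],
)

```text
clock: 55.5
ee_pos: [538.5, 21.9, 19.4]
ee_rot: [-90.0, -0.0, -96.0]
wrist_force: [-1.6, 1.1, 4.4]
gripper_width: 55.9
```

>>> step_arm(
  steps=[
    [0, 0, 0, 0, 0, 0, 54],
    [0, 0, 0, 0, 0, 0, 54],
    [0, 0, 0, 0, 0, 0, 54],
    [0, 0, 0, 0, 0, 0, 54],
    [0, -20, 0, 0, 0, 0, 54],
    [0, -40, 0, 0, 0, 0, 54],
    [0, -60, 0, 0, 0, 0, 54],
    [0, -30, 0, 0, 0, 0, 54],
  ],
)

```text
clock: 56.5
ee_pos: [539.1, 22.0, 172.1]
ee_rot: [-89.8, 0.0, -96.0]
wrist_force: [0.4, 0.4, -0.8]
gripper_width: 74.9
```

>>> step_arm(
  steps=[
    [-40, 0, -10, 0, 0, 0, 54],
    [-60, 0, -10, 0, 0, 0, 54],
    [-60, 0, -10, 0, 0, 0, 54],
    [-60, 0, -10, 0, 0, 0, 54],
    [-60, 0, -10, 0, 0, 0, 54],
    [-30, 0, 0, 0, 0, 0, 54],
    [0, 0, 0, 0, 0, 0, 54],
    [0, 0, 0, 0, 0, 0, 54],
  ],
)

```text
clock: 57.5
ee_pos: [521.1, 334.8, 169.0]
ee_rot: [-90.0, -0.0, -96.0]
wrist_force: [-0.0, -0.3, 0.3]
gripper_width: 74.9
```

```bash
python3 -c "
from lc import *
from plant import arm
t=arm.read_camera('top');s=arm.read_camera('side');st=arm.state();print(st['clock'],st['ee_pos'])
cv2.imwrite('pics/tk.png',t);cv2.imwrite('pics/sk.png',s)
cv2.imwrite('pics/k.png',np.hstack([cv2.resize(t[145:255,195:325],(460,390),interpolation=2),cv2.resize(s[130:260,200:360],(340,276),interpolation=2)[:276].repeat(1,0) if 0 else cv2.copyMakeBorder(cv2.resize(s[130:260,200:330],(340,340),interpolation=2),0,50,0,0,0)]))
cv2.imwrite('pics/k2.png',cv2.resize(t,(800,600)))
"
```

```text
57.6 [521.4106867  334.40748015 169.20164337]
```

View pics/k.png

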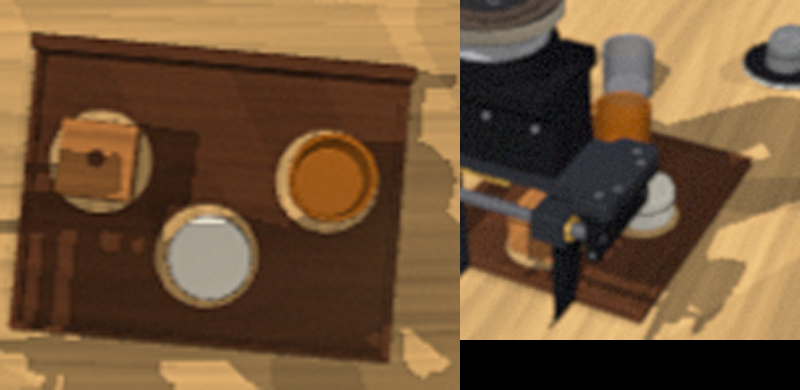

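View pics/k2.png

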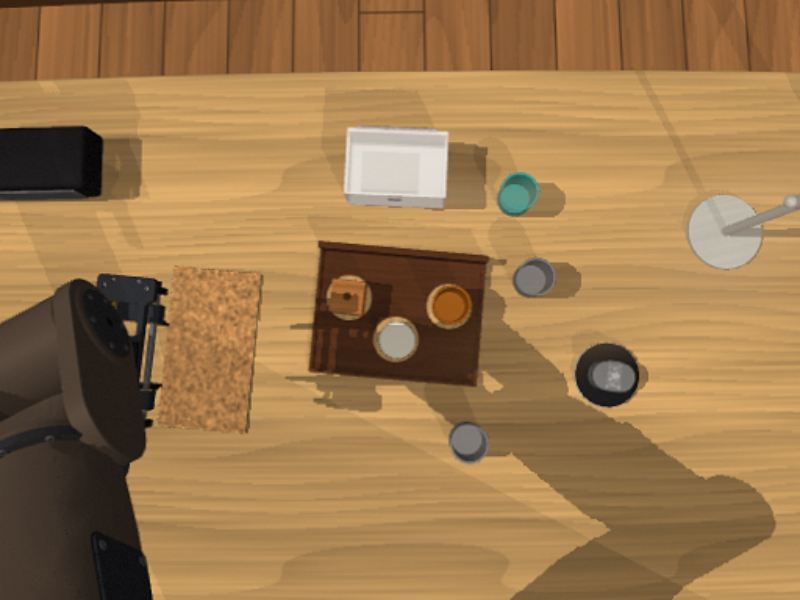

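All three stand upright on their own inlays: box (348,297), votive (450,306), round case (396,340). The oblong case is on the pad (608,375), and the bystanders are unmoved. Handing in.

```bash
python3 -c "
from plant import arm
print(arm.finish_job())"
```

```text
the job is handed in; nothing more can be done
None
```

The job is done and was handed in at about 58 s of the 144 s allowed. I moved the round case, votive and wooden box to the cork mat. Then I laid the oblong case flat on the middle of the charging pad. Last, I put the box, votive and round case back on the inlays they came from.

**Last checks:**
- **On the tray:** the top view shows all three upright and centred on their own inlays to within a few mm. The last side view agrees where it can see, though the gripper hid part of the box.
- **On the pad:** the oblong case is within about 2 mm of the pad's centre in the top view. The side camera put the pad about 3 mm further along −y than the top camera, and I aimed between the two.
- **Everything else:** the acrylic box and the look-alike cups show no movement in the top view.
- **Forces:** wrist force stayed around 6 N or less in every reading, and the arm ended clear at 169 mm above the bench, touching nothing.

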